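# Roll the ringed lens tube up the gutter into its seat

## Robot

A 7-joint arm with a two-finger parallel gripper is mounted at the origin on the work surface. World frame = base frame: x ahead of the robot, y to its left, z up, the work surface at z = 0. Lengths are in m, angles in rad, forces in N, time in s.
With the tool pointing down it reaches from about 0.425 to 0.875 m from the base axis. Payload 8.4 kg.
Tool frame: the origin (TCP) lies midway between the tips of the shut fingers; the grasp point (between the pads) lies 19 mm behind it; z points along the fingers, y is the line along which they close (so a half turn about z gives the same grasp; the last joint's range is limited). The gripper opens to 85 mm and grips with 20 to 120 N. Pads are 22 mm wide; open, the fingers measure 114 mm over their backs; the gripper's body (76 mm by 85 mm) begins 54 mm behind the grasp point. The pads swing forward as they close: fully open they stand 13 mm farther back than shut.
Start: joints at [-1.3, 0.333, 0.04, 1.465, -0.013, 1.343, -0.059], TCP at [0.235, 0.606, 0.231] pointing down, gripper open.
Joint ranges: [-2.58, 2.58], [-0.38, 2.09], [-1.3, 1.39], [0.25, 2.4], [-1.5, 4.64], [0.08, 2.09], [-2.65, 2.65]. Speed limits (rad/s): [2.22, 2.22, 2.79, 2.79, 3.14, 3.14, 3.14].

## Interface

Orientations are given as a unit quaternion [w, x, y, z].
In Python, from rig import robot, snapshot, spotter gives the robot as it stands.
- The arm moves only by the tool servo_tool, never from a script. Its argument "series" is one flat list of numbers, 7 for each row, row after row: the turn, a rotation vector about the tool's x, y, z in degrees, then the shift along the tool's x, y, z in m, then the finger opening in m, from 0 to 0.0854. A call has 1 to 10 rows; each row shifts and turns the commanded pose from where the row before left it, along the tool's axes as they then stand; what a row does not reach is not made up. A row lasts 1/10 s, in which the tool goes at most 50 mm and 8.59 degrees, less where a joint would pass 70% of its speed; a pose out of reach is approached as far as the arm can. A call is refused whole if a number of a shift passes 0.05 or a number of a turn 8.59, either way. A call with a gripper value outside its range is refused whole. The fingers move at their own pace and stop on an object; the grip force is fixed at half the most. Time passes only in rows, so rows that do not move let the fingers close. It gives the time, the measured TCP pose, the force, the opening and the grip force at its end, in the units of the state.
- robot.observe(): the state, without advancing time (a new reading comes with each control period).
- snapshot(name): name is "side" or "top"; returns a dict with "frame" (480x640x3 uint8, red, green, blue), "z_map" (480x640 float32, m along the optical axis (not along the pixel's ray), 0 where there is no reading), "mtx" (3x3 intrinsics, pixels), "T" (4x4, takes a point from camera to world coordinates). Camera axes: x right, y up, looking along -z (the intrinsics and any distortion apply to the point x, -y, -z); pixel columns grow to the right and rows downward; lengths in m; the calibration is good to about 2 mm. A picture is of the moment at which its call begins.
- robot.close_job(): hands the job in; it is judged then, once.
Trained networks look in a picture, given as the dict that the camera call returned (one of the last four; its "shot" number tells which), for a name from the list of things; names that differ only in an ending like _2 or _b are one class to them, and where a whole thing is asked for, a point or a joint stands for the part that bears it (a point fixed in the world has none). Each returns a list of dicts, best first, with "p" (0 to 1); they miss things now and then, are a little off and sometimes report something else, mostly with a low value. They report only what shows in the picture. A call takes as long as a camera call. They do not tell look-alikes from the thing itself.
- spotter.search_frame(picture, label): "position" ([column, row] in pixels, amid what is visible of it).
- spotter.tip_of(picture, label): "position" ([column, row] in pixels: a listed point, or the origin of a listed thing).
The state is a dict: "time": time; "joint_positions": joint angles; "joint_vel": joint speeds; "joint_torque": joint torques, N m; "ee_pos": TCP position; "tcp_rot": TCP orientation; "ft_force": force on the tool from outside, world axes, zero at the start; "moment": the same for the moment, N m; "grip_width": finger opening in m; "gripper_force": force on a finger pad.
Only numpy, scipy, OpenCV 4.12 (cv2) and the standard library are available. Lean on these libraries where they do the work, as an engineer would, in place of code of your own. Each camera call takes 0.05 s, during which the arm holds its last target. There are 200 camera calls.

## Task

Two black lens tubes lie at the low end of a sloped two-lane gutter. With the fingertips, push the one with the orange ring up its lane, staying behind it all the way to the crest rather than flicking it, and over the crest so that it rests in the hollow against the stop plate and cannot roll back. Do not lift it, leave the plain tube at the bottom of its lane, do not disturb the screwdriver, steel post and jar, and finish with the hand clear.

Things in the scene. Friction and masses are not known exactly. Their poses are not given: they have to be found in the camera images.
- gutter: Fixed two-lane gutter, aluminium with grey walls. Origin on the table under it; z up, x uphill (roughly to the robot's left), y across; mm in this frame below. Lane centres y = +36 and -36, lanes 64 wide; divider 8 thick, outer walls 5, all 10 high over the floor. Floor rises at 0.14 rad from x = -165, z = 22 to the crest at x = 90, z = 58, then falls at 0.20 rad to the stop.
- stop (a point): Middle of the face, turned to the lanes, of the steel stop plate, on its top edge: gutter x = 142, z = 83 mm. The face is upright and crosses both lanes. A small grey camera, 50 mm wide, top at z = 98 mm, stands behind it (gutter x = 163 to 230). The black base plate, 8 mm thick, spans gutter x = -165 to 235, y = -85 to 85.
- lip (a point): Middle of the top of the red lip that closes the low end of both lanes: 6 mm thick along the slope, 7 mm high over the floor, its outside flush with the gutter's low end. Beyond it is the open table.
- tube_ringed: Black lens tube with a 26 mm wide orange band, a rolling cylinder 44 mm in diameter, 60 mm long, about 0.13 kg, in either lane. Origin at its centre, y axis along it, across the lane. It starts against the lip, centre at gutter x = -146, z = 47 mm; at mid height it overhangs the lip's outside by about 3 mm. Let go on the slope it rolls back; past the crest it rolls on to the stop.
- tube_plain: The same tube without the orange band, all black, in the other lane, against the lip. Origin at its centre. To be left there.
- seat_left (a point): Where a tube's centre is when it rests in the hollow against the stop in the lane at gutter y = +36 mm (gutter x = 120, z = 74 mm).
- seat_right (a point): The same for the lane at gutter y = -36 mm.
- ramp: The sloping floor itself (part of the gutter, fixed): origin on the lane floor surface at the low end, midway across; x runs up the slope along the floor, y across, z square to the floor. On the slope a resting tube's centre is at z = 22 mm.
- driver: Screwdriver with a red handle, 160 mm long, lying beside the gutter on the robot's side; origin on its underside. To be left alone.
- post: Steel post, 25 mm in diameter and 65 mm tall, standing beyond the gutter; origin at its foot. To be left alone.
- jar: Amber glass jar with a black cap, 44 mm in diameter and 45 mm tall, standing beyond the gutter; origin at its foot. To be left alone.
Things that resemble listed ones, but are neither listed nor needed, are in the scene too. Leave any pink look-alike of the tube_ringed alone. What is shaped like the tube_plain but purple is not meant.

How it is judged:
By the outcome, as a careful person would: the job done as asked, in the order asked, and still so for the second after the job is handed in, with the robot touching nothing.
It also fails if it takes over 43 s, if anything falls off the work surface, if the arm or the gripper's body presses on something with over 40 N, if the wrist force passes 120 N, or if a joint passes its speed limit or range.

## Working session

There is one attempt and no reset: what is moved stays moved. The work goes in short steps, Python scripts to look and compute and a tool call to move; the robot and the scene stay as the last step left them, time stands still between calls to the robot, and variables do not carry over. Pictures are saved under pics/ and viewed, at most 10 in all, crops included, and the job is handed in when it is done.

Besides the shell and the picture viewer there is one more tool, called after ">>>" by a JSON object that holds its "method" and its "body", one argument or row to a line. servo_tool: Moves the arm, as the interface text tells. Its arguments: {"type":"object","properties":{"series":{"type":"array","items":{"type":"number"}}},"required":["series"]}

```bash
ls; mkdir -p pics
cat > h.py <<'E'
import numpy as np, cv2
from rig import robot, snapshot, spotter
def world(p,uv,z=None):
    u,v=uv; K=p["mtx"]; T=p["T"]
    d=np.array([(u-K[0,2])/K[0,0],-(v-K[1,2])/K[1,1],-1.])
    if z is None:
        r=p["z_map"][int(v)-2:int(v)+3,int(u)-2:int(u)+3]; r=r[r>0]
        return T[:3,:3]@(d*np.median(r))+T[:3,3]
    w=T[:3,:3]@d; o=T[:3,3]; return o+w*(z-o[2])/w[2]
def save(p,n,box=None,s=1):
    im=p["frame"][:,:,::-1]
    if box: im=im[box[1]:box[3],box[0]:box[2]]
    cv2.imwrite("pics/"+n+".png",cv2.resize(im,None,fx=s,fy=s))
E
python3 - <<'E'
from h import *
np.set_printoptions(precision=4,suppress=True)
s=robot.observe(); print(s)
for n in("top","side"):
    p=snapshot(n); save(p,n+"0"); print(n,p["mtx"],p["T"],[k for k in p])
    for l in("tube_ringed","tube_plain","stop","lip","seat_left","seat_right","ramp","gutter","driver","post","jar"):
        print(l,[(np.round(r["position"]).tolist(),round(r["p"],2)) for r in spotter.tip_of(p,l)[:3]])
E
```

```text
pics
{'time': 0.0, 'joint_positions': array([-1.3002,  0.3339,  0.0399,  1.4663, -0.0134,  1.3433, -0.0585]), 'joint_vel': array([ 0.0016,  0.0012,  0.0001,  0.0018, -0.0009,  0.0011,  0.0004]), 'joint_torque': array([  0.0002, -65.8526,   1.3653, -40.5572,   0.0166,   0.0125,
         0.    ]), 'ee_pos': array([0.2348, 0.6056, 0.2304]), 'tcp_rot': array([-0.0001,  0.1838,  0.983 , -0.0008]), 'ft_force': array([-0.1471, -1.1409, -0.2663]), 'moment': array([-0.0075, -0.03  , -0.0391]), 'gripper_force': 0.0, 'grip_width': 0.08587542945057548}
top [[487.0107   0.     318.8717]
 [  0.     487.0107 240.1454]
 [  0.       0.       1.    ]] [[-0.0214  0.9931 -0.1157  0.4811]
 [-0.999  -0.0258 -0.0375 -0.0105]
 [-0.0402  0.1148  0.9926  0.8848]
 [ 0.      0.      0.      1.    ]] ['frame', 'z_map', 'mtx', 'T', 'shot']
tube_ringed [([459.0, 336.0], 0.74), ([429.0, 261.0], 0.64)]
tube_plain [([423.0, 218.0], 0.78), ([442.0, 155.0], 0.59), ([311.0, 174.0], 0.42)]
stop [([253.0, 250.0], 0.72)]
lip [([310.0, 175.0], 0.72), ([434.0, 243.0], 0.66)]
seat_left [([271.0, 272.0], 0.71)]
seat_right [([2
[... 180 characters left out ...]
1.0, 172.0], 0.94)]
side [[530.0043   0.     309.6365]
 [  0.     530.0043 234.5967]
 [  0.       0.       1.    ]] [[-0.7961  0.4755 -0.3743  0.3127]
 [-0.6052 -0.6209  0.4983  0.3816]
 [ 0.0045  0.6232  0.7821  0.654 ]
 [ 0.      0.      0.      1.    ]] ['frame', 'z_map', 'mtx', 'T', 'shot']
tube_ringed [([492.0, 222.0], 0.94), ([402.0, 188.0], 0.75)]
tube_plain [([367.0, 173.0], 0.98), ([319.0, 141.0], 0.87)]
stop [([274.0, 297.0], 0.66)]
lip [([388.0, 180.0], 0.74)]
seat_left [([308.0, 302.0], 0.62)]
seat_right [([263.0, 274.0], 0.75), ([294.0, 196.0], 0.21)]
ramp []
gutter [([332.0, 259.0], 0.8)]
driver [([410.0, 297.0], 0.94)]
post [([291.0, 196.0], 0.96)]
jar [([243.0, 231.0], 0.69)]
```

View pics/top0.png

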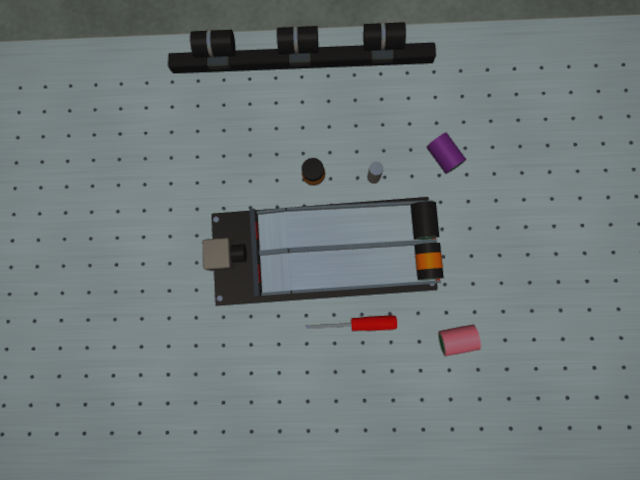

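View pics/side0.png

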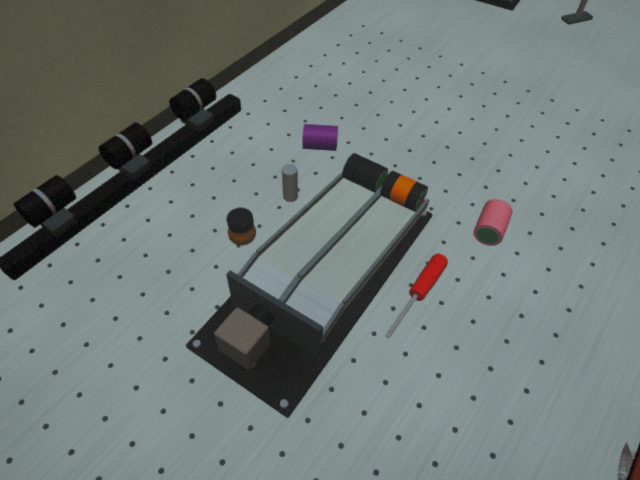

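Run:
```python
from h import *
np.set_printoptions(precision=4,suppress=True)
p=snapshot("top"); q=snapshot("side")
save(p,"crop",(390,190,500,360),3)
for n,uv,z in(("ring",(429,261),None),("plain",(423,218),None),("stop",(253,250),.083),("lip",(434,243),None),("sl",(271,272),.074),("sr",(269,228),.074)): print(n,world(p,uv,z))
for n,uv,z in(("ring",(402,188),None),("plain",(367,173),None),("stop",(274,297),.083),("lip",(388,180),None),("sl",(308,302),.074),("sr",(263,274),.074)): print(n,world(q,uv,z))
print(world(p,(349,326),0),world(p,(459,336),.022))
# orange pixels
h=cv2.cvtColor(p["frame"],cv2.COLOR_RGB2HSV)
m=((h[...,0]>5)&(h[...,0]<22)&(h[...,1]>140)&(h[...,2]>100)).astype(np.uint8)
n,_,st,c=cv2.connectedComponentsWithStats(m)
for i in range(1,n):
    if st[i,4]>25: print(st[i],c[i],world(p,c[i]))
```

```text
ring [ 0.5365 -0.1624  0.0687]
plain [ 0.6094 -0.156   0.0673]
stop [0.5609 0.1297 0.083 ]
lip [ 0.5669 -0.1729  0.0646]
sl [0.5241 0.1013 0.074 ]
sr [0.5985 0.1039 0.074 ]
ring [ 0.5377 -0.1524  0.0647]
plain [ 0.5988 -0.1482  0.0631]
stop [0.5608 0.1251 0.083 ]
lip [ 0.5637 -0.1537  0.0648]
sl [0.5257 0.1005 0.074 ]
sr [0.5989 0.1025 0.074 ]
[ 0.4283 -0.0278  0.    ] [ 0.409  -0.2163  0.022 ]
[416 252  26  18 398] [428.593  260.3844] [ 0.5376 -0.1619  0.068 ]
```

The top view shows the ringed tube at (429,261), in the lane nearer the robot, and the plain tube at (424,219). Candidates for tube_ringed:
- (429,261): black with an orange band, in the gutter.
- (459,340): pink, on the table.
- (424,219): plain black.
- (446,152): purple.
- Black rail tubes with grey rings at (212,43), (298,40) and (385,37).

By the description it is (429,261). I'll check that in a crop.

View pics/crop.png

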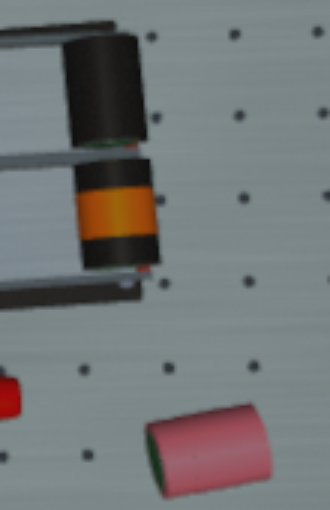

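```bash
cat > fit.py <<'E'
from h import *
from scipy.optimize import least_squares
def cloud(p):
    v,u=np.mgrid[0:480,0:640]; K=p["mtx"]; z=p["z_map"]
    d=np.stack([(u-K[0,2])/K[0,0],-(v-K[1,2])/K[1,1],-np.ones(u.shape)],-1)*z[...,None]
    return (d[z>0]@p["T"][:3,:3].T+p["T"][:3,3]), p["frame"][z>0]
if __name__=="__main__":
    np.set_printoptions(precision=4,suppress=True)
    for n in("top","side"):
        c,f=cloud(snapshot(n))
        m=(c[:,2]>.076)&(c[:,2]<.09)&(c[:,1]>.08)&(c[:,1]<.15)&(c[:,0]>.4)&(c[:,0]<.7)
        s=c[m]; k=np.polyfit(s[:,0],s[:,1],1); print(n,m.sum(),"stop slope",np.degrees(np.arctan(k[0])),s.mean(0),s[:,0].min(),s[:,0].max())
        m=(c[:,2]>.05)&(c[:,1]>-.23)&(c[:,1]<-.12)&(c[:,0]>.48)&(c[:,0]<.64)
        s=c[m]; k=np.polyfit(s[:,0],s[:,1],1); print("tubes slope",np.degrees(np.arctan(k[0])),s.mean(0),s[:,0].min(),s[:,0].max(),s[:,2].max())
        # floor plane slope: pts on lane
        m=(abs(c[:,0]-.562)<.06)&(c[:,1]>-.11)&(c[:,1]<.05)&(c[:,2]>.02)
        s=c[m]; A=np.c_[s[:,:2],np.ones(len(s))]; k=np.linalg.lstsq(A,s[:,2],rcond=None)[0]
        print("floor",k,"uphill deg from +y",np.degrees(np.arctan2(-k[0],k[1])),np.hypot(k[0],k[1]))
E
python3 fit.py
```

```text
top 545 stop slope 2.753585023044186 [0.5573 0.1301 0.0826] 0.4863414256721147 0.6308859626460235
tubes slope 2.6776679386350297 [ 0.5715 -0.1605  0.0642] 0.5067930403188546 0.6385834437968245 0.07272189424650877
floor [-0.0043  0.142   0.0507] uphill deg from +y 1.7382897669150634 0.14201749225219962
side 958 stop slope 2.7152087902714444 [0.5572 0.1305 0.0822] 0.48728721693797716 0.633876971913814
tubes slope 3.2823767687993315 [ 0.5707 -0.1546  0.0626] 0.5083121865742615 0.6399261437483442 0.07148078628747778
floor [-0.0023  0.141   0.0498] uphill deg from +y 0.9349790315474936 0.1409833597235539
```

The crop confirms the black tube with the orange band at (429,261), in the +y lane nearer the robot. The gutter fit is yaw 2.7°, origin about (0.567, -0.014). First I turn the hand so that tool x points uphill.

>>> {"method": "servo_tool", "body": {
  "series": [0,0,8.26,0,0,0,0.012,0,0,8.26,0,0,0,0.012,0,0,8.26,0,0,0,0.012,0,0,8.26,0,0,0,0.012,0,0,8.26,0,0,0,0.012,0,0,8.26,0,0,0,0.012,0,0,8.26,0,0,0,0.012,0,0,8.26,0,0,0,0.012]
}}

```text
time: 2.2
ee_pos: [0.2349, 0.6061, 0.2313]
tcp_rot: [-0.0, 0.692, 0.722, 0.0]
ft_force: [-0.1, 0.2, 0.2]
grip_width: 0.0123
gripper_force: 0.0
```

>>> {"method": "servo_tool", "body": {
  "series": [0,0,0,-0.04,0.03,0,0.012,0,0,0,-0.04,0.03,0,0.012,0,0,0,-0.04,0.03,0,0.012,0,0,0,-0.04,0.03,0,0.012,0,0,0,-0.04,0.03,0,0.012,0,0,0,-0.04,0.03,0,0.012,0,0,0,-0.04,0.03,0,0.012,0,0,0,-0.04,0.03,0,0.012,0,0,0,-0.04,0.026,0,0.012,0,0,0,0,0,0,0.012]
}}

```text
time: 3.2
ee_pos: [0.522, 0.2515, 0.2319]
tcp_rot: [0.002, 0.694, 0.72, 0.0]
ft_force: [-0.6, -0.2, -0.5]
grip_width: 0.012
gripper_force: 0.0
```

```bash
cat > st.py <<'E'
from h import *
from scipy.spatial.transform import Rotation as R
np.set_printoptions(precision=4,suppress=True)
u=np.array([-.0471,.9989,0]);v=np.array([-.9989,-.0471,0]);O=np.array([.5667,-.0138,0])
def st():
    s=robot.observe(); q=s["tcp_rot"]; M=R.from_quat(np.roll(q,-1)).as_matrix(); d=s["ee_pos"]-O
    print("t",s["time"],"gutter mm",1e3*np.array([d@u,d@v,d[2]]),"err deg",np.degrees(R.from_matrix(np.c_[u,-v,[0,0,-1]].T@M).as_rotvec()),"F",s["ft_force"],"w",s["grip_width"],"q",s["joint_positions"])
if __name__=="__main__": st()
E
python3 st.py
```

```text
t 3.2 gutter mm [267.069   32.1893 231.9183] err deg [-0.1349 -0.132   0.5752] F [-0.5814 -0.159  -0.4774] w 0.011984055046491287 q [-0.9357  0.195   0.4722  1.6631 -0.0883  1.3042 -0.4109]
```

>>> {"method": "servo_tool", "body": {
  "series": [0,0,0,-0.047,-0.001,0,0.012,0,0,0,-0.047,-0.001,0,0.012,0,0,0,-0.047,-0.001,0,0.012,0,0,0,-0.047,-0.001,0,0.012,0,0,0,-0.047,0,0,0.012,0,0,0,-0.047,0,0,0.012,0,0,0,-0.047,0,0,0.012,0,0,0,-0.047,0,0,0.012,0,0,0,-0.047,0,0,0.012,0,0,0,-0.047,0,0,0.012]
}}

```text
time: 4.2
ee_pos: [0.5362, -0.212, 0.2317]
tcp_rot: [0.0, 0.69, 0.724, 0.0]
ft_force: [1.0, 0.6, 0.1]
grip_width: 0.012
gripper_force: 0.0
```

>>> {"method": "servo_tool", "body": {
  "series": [0,0,0,0,0,0.03,0.012,0,0,0,0,0,0.03,0.012,0,0,0,0,0,0.03,0.012,0,0,0,0,0,0.02,0.012,0,0,0,0,0,0,0.012]
}}

```text
time: 4.7
ee_pos: [0.5346, -0.2096, 0.1188]
tcp_rot: [-0.002, 0.69, 0.724, -0.001]
ft_force: [0.1, 0.5, 0.5]
grip_width: 0.0122
gripper_force: 0.0
```

```bash
python3 st.py; python3 -c "
from h import *
p=snapshot('side');save(p,'side1',(300,100,560,295),3)"
```

```text
t 4.7 gutter mm [-194.0755   41.3366  118.7914] err deg [ 0.2605  0.0533 -0.0393] F [0.084  0.5387 0.5254] w 0.01216276428356207 q [-0.3454  0.3356  0.7737  1.8164 -0.26    1.0993  0.5688]
```

View pics/side1.png

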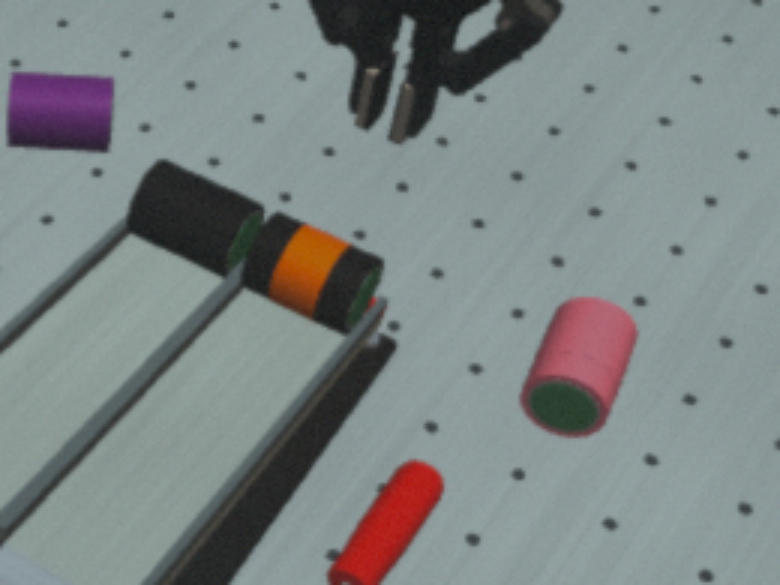

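The picture shows the shut-ish fingertips above the open table, just downhill of the ringed tube (tube at crop (312,270)), with nothing under them. I'll correct sideways, descend and approach slowly.

>>> {"method": "servo_tool", "body": {
  "series": [0,0,0,-0.007,0.005,0,0.012,0,0,0,0,0,0.02,0.012,0,0,0,0,0,0.02,0.012,0,0,0,0,0,0.02,0.012,0,0,0,0,0,0.019,0.012,0,0,0,0,0,0,0.012]
}}

```text
time: 5.35
ee_pos: [0.5414, -0.2173, 0.0416]
tcp_rot: [-0.001, 0.69, 0.724, -0.0]
ft_force: [-0.1, 0.3, 0.0]
grip_width: 0.0122
gripper_force: 0.0
```

>>> {"method": "servo_tool", "body": {
  "series": [0,0,0,0.004,0,0,0.012,0,0,0,0.004,0,0,0.012,0,0,0,0.003,0,0,0.012,0,0,0,0.003,0,0,0.012,0,0,0,0,0,0,0.012]
}}

```text
time: 5.85
ee_pos: [0.5412, -0.2026, 0.0428]
tcp_rot: [0.0, 0.69, 0.724, 0.0]
ft_force: [-0.4, -0.6, -0.2]
grip_width: 0.0119
gripper_force: 0.0
```

```bash
python3 st.py; python3 -c "
from h import *
p=snapshot('side');save(p,'side2',(340,120,470,217),6)"
```

```text
t 5.85 gutter mm [-187.3514   34.3685   42.7568] err deg [-0.0393  0.0199 -0.0843] F [-0.3868 -0.6187 -0.2418] w 0.01186673133184856 q [-0.3058  0.4395  0.7216  1.8722 -0.3511  0.9594  0.6224]
```

View pics/side2.png

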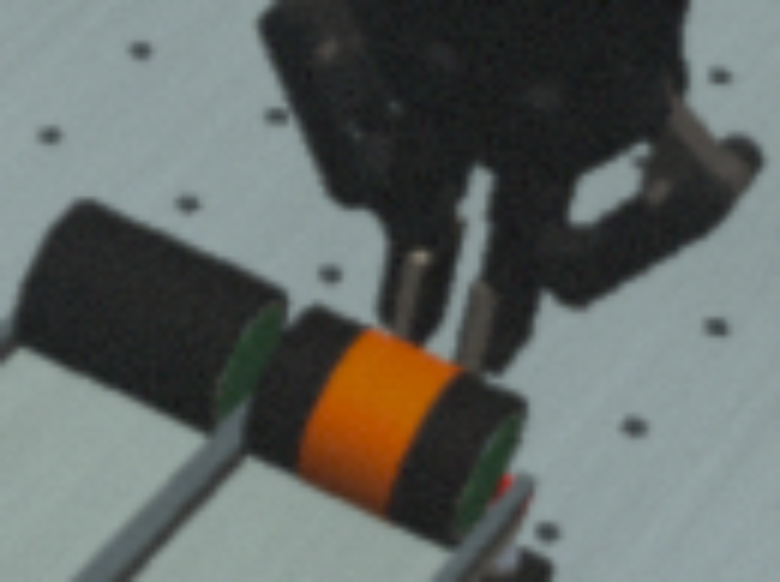

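The fingertips are just behind the ringed tube, centred on its band at crop (400-480,320). I'll start the push up the slope.

>>> {"method": "servo_tool", "body": {
  "series": [0,0,0,0.003,0,0.002,0.012,0,0,0,0.003,0,0,0.012,0,0,0,0.004,0,0,0.012,0,0,0,0.005,0,-0.0007,0.012,0,0,0,0.005,0,-0.0007,0.012,0,0,0,0.005,0,-0.0007,0.012,0,0,0,0.005,0,-0.0007,0.012,0,0,0,0.005,0,-0.0007,0.012,0,0,0,0.005,0,-0.0007,0.012,0,0,0,0.005,0,-0.0007,0.012]
}}

```text
time: 6.9
ee_pos: [0.5386, -0.1579, 0.0453]
tcp_rot: [-0.0, 0.69, 0.724, -0.0]
ft_force: [-0.8, -1.5, 0.0]
grip_width: 0.0122
gripper_force: 0.8
```

```bash
python3 st.py; python3 -c "
from h import *
p=snapshot('side');save(p,'side3',(300,120,460,240),5)"
```

```text
t 6.9 gutter mm [-142.6651   34.816    45.3094] err deg [ 0.0015 -0.0014 -0.0333] F [-0.7984 -1.5213  0.0025] w 0.012176002165943224 q [-0.3959  0.4016  0.7254  1.9106 -0.3247  0.9489  0.53  ]
```

View pics/side3.png

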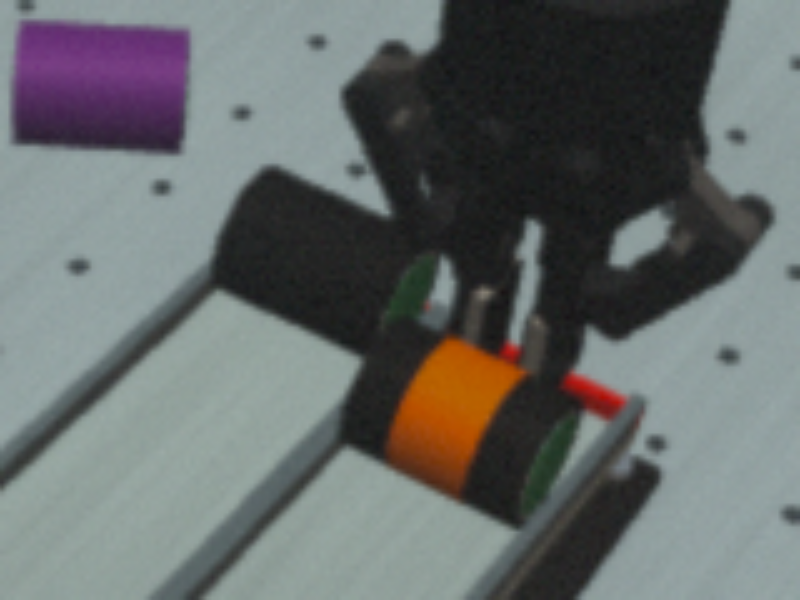

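The tube has left the lip, and the fingers stay behind it (contact at crop (500,340)). Continuing steadily.

>>> {"method": "servo_tool", "body": {
  "series": [0,0,0,0.006,0,-0.0008,0.012,0,0,0,0.006,0,-0.0008,0.012,0,0,0,0.006,0,-0.0008,0.012,0,0,0,0.006,0,-0.0008,0.012,0,0,0,0.006,0,-0.0008,0.012,0,0,0,0.006,0,-0.0008,0.012,0,0,0,0.006,0,-0.0008,0.012,0,0,0,0.006,0,-0.0008,0.012,0,0,0,0.006,0,-0.0008,0.012,0,0,0,0.006,0,-0.0008,0.012]
}}

```text
time: 7.95
ee_pos: [0.5358, -0.0979, 0.0533]
tcp_rot: [0.0, 0.69, 0.724, -0.0]
ft_force: [-0.5, -1.3, 0.9]
grip_width: 0.0123
gripper_force: 0.8
```

>>> {"method": "servo_tool", "body": {
  "series": [0,0,0,0.006,0,-0.0008,0.012,0,0,0,0.006,0,-0.0008,0.012,0,0,0,0.006,0,-0.0008,0.012,0,0,0,0.006,0,-0.0008,0.012,0,0,0,0.006,0,-0.0008,0.012,0,0,0,0.006,0,-0.0008,0.012,0,0,0,0.006,0,-0.0008,0.012,0,0,0,0.006,0,-0.0008,0.012,0,0,0,0.006,0,-0.0008,0.012,0,0,0,0.006,0,-0.0008,0.012]
}}

```text
time: 8.95
ee_pos: [0.5329, -0.038, 0.0613]
tcp_rot: [-0.0, 0.69, 0.724, -0.0]
ft_force: [0.3, -1.0, 1.8]
grip_width: 0.0125
gripper_force: 0.8
```

```bash
python3 st.py; python3 -c "
from h import *
p=snapshot('side');save(p,'side4',(200,120,440,300),3)"
```

```text
t 8.95 gutter mm [-22.5741  34.8736  61.2956] err deg [ 0.0027 -0.0011 -0.0352] F [ 0.2882 -0.9577  1.8448] w 0.012470222680394176 q [-0.6308  0.3129  0.7192  1.9635 -0.2511  0.9545  0.2587]
```

View pics/side4.png

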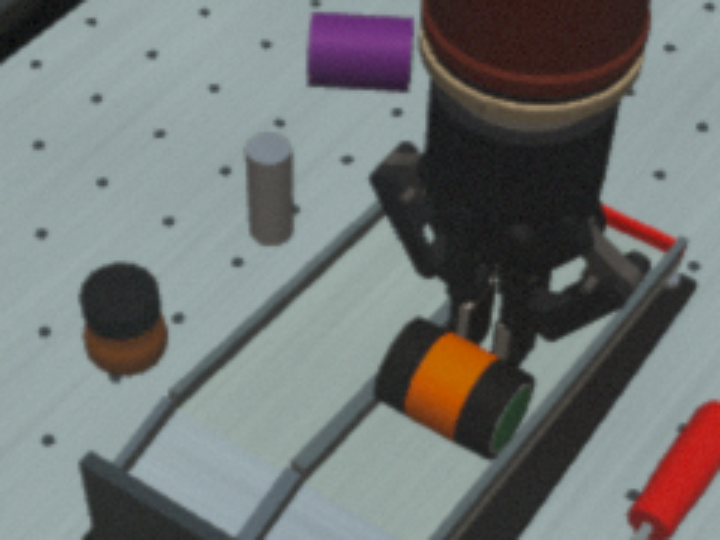

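The tube (crop (455,390)) is square in its lane with the fingers behind it. The post and jar are untouched. I'll carry on and slow down near the crest.

>>> {"method": "servo_tool", "body": {
  "series": [0,0,0,0.006,0,-0.0008,0.012,0,0,0,0.006,0,-0.0008,0.012,0,0,0,0.006,0,-0.0008,0.012,0,0,0,0.006,0,-0.0008,0.012,0,0,0,0.006,0,-0.0008,0.012,0,0,0,0.006,0,-0.0008,0.012,0,0,0,0.006,0,-0.0008,0.012,0,0,0,0.005,0,-0.0007,0.012,0,0,0,0.004,0,-0.0006,0.012,0,0,0,0.003,0,-0.0004,0.012]
}}

```text
time: 10.0
ee_pos: [0.5304, 0.0158, 0.0686]
tcp_rot: [0.0, 0.69, 0.724, -0.0]
ft_force: [0.7, -1.9, 0.8]
grip_width: 0.0122
gripper_force: 0.7
```

>>> {"method": "servo_tool", "body": {
  "series": [0,0,0,0.002,0,-0.0003,0.012,0,0,0,0.002,0,-0.0003,0.012,0,0,0,0.002,0,-0.0003,0.012,0,0,0,0.002,0,-0.0003,0.012,0,0,0,0.002,0,-0.0003,0.012,0,0,0,0.002,0,-0.0003,0.012,0,0,0,0.002,0,-0.0003,0.012,0,0,0,0.002,0,-0.0003,0.012,0,0,0,0.002,0,-0.0003,0.012,0,0,0,0.002,0,-0.0003,0.012]
}}

```text
time: 11.0
ee_pos: [0.5294, 0.0356, 0.0715]
tcp_rot: [0.0, 0.69, 0.724, -0.0]
ft_force: [0.4, -1.3, 0.8]
grip_width: 0.0117
gripper_force: 0.6
```

```bash
cat > ring.py <<'E'
from st import *
p=snapshot("side"); h=cv2.cvtColor(p["frame"],cv2.COLOR_RGB2HSV)
m=((h[...,0]>5)&(h[...,0]<22)&(h[...,1]>150)&(h[...,2]>100)).astype(np.uint8); m[:,:265]=0
n,_,s,c=cv2.connectedComponentsWithStats(m); i=1+np.argmax(s[1:,4])
ys,xs=np.where(_==i); z=p["z_map"][ys,xs]
P=np.array([world(p,(x,y)) for x,y in zip(xs,ys)]); d=P-O
g=1e3*np.c_[d@u,d@v,d[:,2]]
r=lambda q:np.hypot(g[:,0]-q[0],g[:,2]-q[1])-22
from scipy.optimize import least_squares
print("orange",c[i],s[i,4],"tube centre gx,z",least_squares(r,[g[:,0].mean(),g[:,2].mean()-15],loss="soft_l1").x,"y",np.median(g[:,1]))
st()
E
python3 ring.py
```

```text
orange [318.3744 278.797 ] 665 tube centre gx,z [83.6306 79.7295] y 34.54589810497031
t 11.05 gutter mm [51.5823 34.9045 71.5473] err deg [ 0.0039  0.0167 -0.0549] F [-0.6032  0.9537 -0.5856] w 0.01203971646163479 q [-0.7579  0.2831  0.6977  1.9633 -0.2196  0.9704  0.0934]
```

>>> {"method": "servo_tool", "body": {
  "series": [0,0,0,0.002,0,-0.0002,0.012,0,0,0,0.002,0,-0.0002,0.012,0,0,0,0.002,0,-0.0002,0.012,0,0,0,0.002,0,0,0.012,0,0,0,0.002,0,0,0.012,0,0,0,0.002,0,0,0.012,0,0,0,0.002,0,0,0.012,0,0,0,0.002,0,0,0.012,0,0,0,0.002,0,0,0.012,0,0,0,0,0,0,0.012]
}}

```text
time: 12.05
ee_pos: [0.5286, 0.0538, 0.0721]
tcp_rot: [-0.0, 0.69, 0.724, 0.0]
ft_force: [-0.2, -1.0, 0.5]
grip_width: 0.0121
gripper_force: 0.0
```

>>> {"method": "servo_tool", "body": {
  "series": [0,0,0,0,0,0,0.012,0,0,0,0,0,0,0.012,0,0,0,0,0,0,0.012,0,0,0,0,0,0,0.012,0,0,0,0,0,0,0.012]
}}

```text
time: 12.55
ee_pos: [0.5286, 0.0533, 0.0721]
tcp_rot: [0.0, 0.69, 0.724, -0.0]
ft_force: [-0.0, 0.5, 0.8]
grip_width: 0.0118
gripper_force: 0.0
```

```bash
python3 ring.py
```

```text
orange [304.5765 297.4853] 614 tube centre gx,z [116.5289  74.3614] y 34.658086201918316
t 12.6 gutter mm [68.8608 34.9087 72.1386] err deg [ 0.0004 -0.0012 -0.0284] F [-0.2216  0.8235  0.5415] w 0.012231523105232973 q [-0.7843  0.2822  0.6905  1.9612 -0.2165  0.9715  0.0575]
```

The tube has rolled into the hollow. Now I withdraw downhill, then lift clear.

>>> {"method": "servo_tool", "body": {
  "series": [0,0,0,-0.01,0,0,0.012,0,0,0,-0.02,0,-0.005,0.012,0,0,0,-0.01,0,-0.02,0.012,0,0,0,0,0,-0.03,0.012,0,0,0,0,0,-0.03,0.012,0,0,0,0,0,-0.03,0.012,0,0,0,-0.03,0,-0.03,0.012,0,0,0,-0.04,0,-0.02,0.012,0,0,0,-0.03,0,0,0.012,0,0,0,0,0,0,0.012]
}}

```text
time: 13.6
ee_pos: [0.5349, -0.0924, 0.2382]
tcp_rot: [0.001, 0.693, 0.721, 0.0]
ft_force: [-0.7, -0.2, -0.2]
grip_width: 0.0123
gripper_force: 0.0
```

```bash
python3 ring.py; python3 -c "
from h import *
p=snapshot('side');save(p,'side5')"
```

```text
orange [304.5681 297.4565] 609 tube centre gx,z [116.4152  74.4233] y 34.78891753620193
t 13.65 gutter mm [-74.1812  35.3474 237.4556] err deg [-0.0365 -0.0211  0.246 ] F [ 0.2894  0.3994 -0.2441] w 0.011809334107734163 q [-0.6688  0.1242  0.8283  1.7531 -0.0945  1.3048  0.2233]
```

View pics/side5.png

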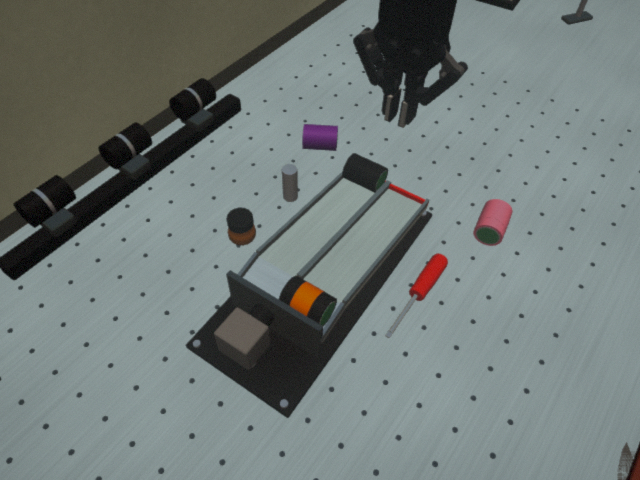

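The ringed tube rests against the stop at (307,299) and hasn't moved between two readings. The plain tube is still at the lip (365,172), and the driver, post and jar are where they were. The hand is clear, so I'm handing in.

```bash
python3 -c "
from rig import robot; print(robot.close_job())"
```

```text
the job is handed in; nothing more can be done
None
```

The ringed tube was pushed over the crest and rests in the hollow against the stop plate, the plain tube and the other objects are where they started, the hand is clear, and the job was handed in at about 14 s.

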